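# Lock a desk drawer open and load the stapler

## Task

Pull the drawer of the low one-drawer wooden cabinet out to its stop, then flip the cam lever on top of the cabinet over until it snaps past centre and lies over against its far stop, which locks the drawer open. Then put the stapler in the open drawer, on its base and flat on the drawer floor, and leave the tape roll, the mug beside the cabinet and the card pack where they are.

Things in the scene. Friction and masses are not known exactly. Their poses are not given: they have to be found in the camera images.
- cabinet: Low one-drawer light wooden desktop cabinet with a bar handle and a lever on top (not the taller three-drawer box behind it), fixed to the desk, 200 (x) x 250 (y) x 92 mm high; origin at the centre of its underside, x points to its back, y to its left seen from the robot, z up. Its one drawer opens toward its -x; the wooden drawer front (246 wide, z 7 to 87 mm) has its outer face at x = -110 mm when shut.
- drawer (a joint): How far the drawer is pulled out along the cabinet's -x, in m: 0 shut, 0.125 at its stop. It starts anywhere from shut to 30 mm out. It slides with 1.5 N friction and stays where it is left.
- drawer_handle (a point): Centre of the drawer's steel bar handle: a round bar 10 mm thick and 100 mm long along y, 66 mm above the desk, 36 mm in front of the drawer front (26 mm free gap behind it; the front rises 21 mm above this point). Open space above. Axes as the cabinet's.
- drawer_floor (a point): Point on the upper face of the drawer's floor (15 mm above the desk), moving with the drawer; when the drawer is fully out it is the middle of the uncovered part, which reaches 62 mm to either side in x (drawer front / cabinet edge) and 101 mm in y. Drawer side walls rise 45 mm above it, the drawer front 72 mm, the cabinet top behind 77 mm. Axes as the cabinet's.
- lever (a joint): Angle of the cam lever in rad: 0 open, leaning out to the cabinet's -y side, 65 degrees from upright; 1.13 upright; 2.27 locked, leaning 65 degrees to +y. An over-centre spring (about 0.2 N m, 3 to 4 N at the end piece) holds it at either end: left short of upright it springs back, past upright it snaps over to 2.27. It is blocked at about 0.9, short of upright, unless the drawer is within 3 mm of its stop.
- lever_grip (a point): Centre of the lever's black end piece, 60 mm from the pivot; the end piece is 18 mm wide (along the cabinet's x), 13 mm thick and 36 mm long, its tip 78 mm from the pivot. It can be taken lightly (about 10 N; a hard grip drags) across the 18 mm and led round the pivot, or pushed over.
- lever_pivot (a point): The lever's pivot on the cabinet top, 112 mm above the desk, 60 mm behind the shut drawer front's outer face; the lever turns about the cabinet's x axis through it. The bracket is 46 x 44 mm, its cheeks 30 mm over all in x, 124 mm high. Axes as the cabinet's.
- stapler_center (a point): Centre of the loose desk stapler, red arm and black base, half-way up: 139 mm long (its y axis), 34 mm wide (its x axis), 52 mm high, 0.17 to 0.34 kg; stands on its base on the desk, 26 mm below this point, to the right or left of the drawer. z up. The arm is fixed and does not open. Grasp it across the 34 mm.
- tape_roll: Bystander: roll of brown tape lying flat, 92 mm across, 48 mm high, on the side where the stapler is not; origin at the centre of its underside.
- mug: Bystander: white mug, 92 mm across, 95 mm high, left of the cabinet (a second mug farther back is only scenery); origin on its underside.
- card_pack: Bystander: banded pack of cards, 57 x 91 x 22 mm, right of the cabinet; origin at the centre of its underside.
Things that resemble listed ones, but are neither listed nor needed, are in the scene too. There is more than one size of the part that bears stapler_center; the job needs the largest.

How it is judged:
By the outcome, as a careful person would: the job done as asked, in the order asked, and still so for the second after the job is handed in, with the robot touching nothing.
It also fails if it takes over 72 s, if anything falls off the work surface, if the arm or the gripper's body presses on something with over 40 N, if the wrist force passes 120 N, or if a joint passes its speed limit or range.

## Robot

A 6-joint arm with a two-finger parallel gripper is mounted at the origin on a cart in front of the work surface, level with it; the furniture and walls round the work are solid. World frame = base frame: x ahead of the robot, y to its left, z up, the work surface at z = 0. Lengths are in m, angles in rad, forces in N, time in s.
With the tool pointing down it reaches from about 0.35 to 0.925 m from the base axis. Payload 6.4 kg.
Tool frame: the origin (TCP) lies on the centre line of the jaws, within the pads' length; the fingertips stand env.nose_length ahead of it and the grasp point (between the pads) lies 6 mm ahead of it (env.nose_length is the distance from the TCP to the fingertips, in m); z points along the fingers, y is the line along which they close (so a half turn about z gives the same grasp; the last joint's range is limited). The gripper opens to 85 mm and grips with 20 to 120 N. Pads are 22 mm wide; open, the fingers measure 114 mm over their backs; the gripper's body (76 mm by 85 mm) begins 54 mm behind the grasp point. The pads swing forward as they close: fully open they stand 13 mm farther back than shut.
Start: joints at [1.146, 0.245, 1.558, -0, 1.339, -0.174], TCP at [0.161, 0.63, 0.22] pointing down, gripper open.
Joint ranges: [-3.13, 3.13], [-1.02, 2.26], [0.13, 2.54], [-0.95, 4.09], [0.21, 2.88], [-2.74, 2.74]. Speed limits (rad/s): [2.57, 2.57, 3.14, 3.14, 3.14, 3.14].

## Interface

Orientations are given as a unit quaternion [w, x, y, z].
In Python, from rig import env, imaging gives the robot as it stands.
- The arm moves only by the tool play_rows, never from a script. Its argument "increments" is a list of rows, each a list of 3 entries, a list of its own where there are three numbers: the shift along the world's x, y, z in mm, then the turn, a rotation vector about the world's x, y, z in degrees, then the opening in per cent of the stroke, from 0 (shut) to 100 (fully open). A call has 1 to 10 rows; each row shifts and turns the commanded pose from where the row before left it; what a row does not reach is not made up. A row lasts 1/8 s, in which the tool goes at most 62.5 mm and 10.7 degrees, less where a joint would pass 70% of its speed; a pose out of reach is approached as far as the arm can. A call with a gripper value outside its range is refused whole. The fingers move at their own pace and stop on an object; "grip_force" is the grip in N (left out, the last holds). Time passes only in rows, so rows that do not move let the fingers close. It gives the time, the measured TCP pose, the force, the opening and the grip force at its end, in the units of the state.
- env.get_obs(): the state, without advancing time (a new reading comes with each control period).
- imaging.camera(name): name is "scene" or "top"; returns the picture (400x640x3 uint8, red, green, blue); there is no depth.
- imaging.camera_params(name): a dict with "fx", "fy", "cx", "cy" (pixels), "position" and "attitude" of the camera in the world. Camera axes: x right, y down, z forward; pixel columns grow to the right and rows downward; lengths in m; the calibration is good to about 2 mm. A picture is of the moment at which its call begins. camera_params takes no time and is no camera call.
- env.sign_off(): hands the job in; it is judged then, once.
Trained networks look in the newest picture that a camera, given by its name, has taken for a name from the list of things; names that differ only in an ending like _2 or _b are one class to them, and where a whole thing is asked for, a point or a joint stands for the part that bears it (a point fixed in the world has none). Each returns a list of dicts, best first, with "confidence" (0 to 1); they miss things now and then, are a little off and sometimes report something else, mostly with a low value. They report only what shows in the picture. A call takes as long as a camera call. They do not tell look-alikes from the thing itself.
- imaging.regions_of(camera, target): "region" (400x640 bool, what is visible of it).
- imaging.mark_of(camera, target): "point" ([x, y, z] in m, in world coordinates, good to about 4 mm: a listed point, or the origin of a listed thing).
The state is a dict: "t": time; "qpos": joint angles; "joint_vel": joint speeds; "joint_torque": joint torques, N m; "ee_pos": TCP position; "tool_rot": TCP orientation; "ft_force": force on the tool from outside, world axes, zero at the start; "moment": the same for the moment, N m; "gripper_width": finger opening in m; "grip_force": force on a finger pad.
Only numpy, scipy, OpenCV 4.12 (cv2) and the standard library are available. Lean on these libraries where they do the work, as an engineer would, in place of code of your own. Each camera call takes 0.05 s, during which the arm holds its last target. There are 200 camera calls.

## Working session

There is one attempt and no reset: what is moved stays moved. The work goes in short steps, Python scripts to look and compute and a tool call to move; the robot and the scene stay as the last step left them, time stands still between calls to the robot, and variables do not carry over. Pictures are saved under pics/ and viewed, at most 10 in all, crops included, and the job is handed in when it is done.

Besides the shell and the picture viewer there is one more tool, called after ">>>" as name([rows], argument=value, ...), one row to a line, values as JSON. play_rows: Moves the arm, as the interface text tells. Its arguments: {"type":"object","properties":{"increments":{"type":"array"},"grip_force":{"type":"number"}},"required":["increments"]}

```bash
mkdir -p pics
python3 - <<'E'
from rig import env, imaging
import cv2,numpy as np
for c in ["scene","top"]:
    im=imaging.camera(c); cv2.imwrite(f"pics/{c}0.png",im[:,:,::-1])
    print(c,imaging.camera_params(c))
    for t in ["cabinet","drawer_handle","drawer_floor","lever_grip","lever_pivot","stapler_center","tape_roll","mug","card_pack"]:
        print(t,[(np.round(d["point"],3).tolist(),round(d["confidence"],2)) for d in imaging.mark_of(c,t)])
o=env.get_obs();print(o, env.nose_length)
E
```

```text
scene {'fx': 467.41879135077806, 'fy': 467.41879135077806, 'cx': 322.5748128529121, 'cy': 205.87051629535753, 'position': array([-0.33686174, -0.63099963,  0.85946478]), 'attitude': array([-0.41934169,  0.80446177, -0.36734595,  0.20506282])}
cabinet [([0.725, 0.118, 0.001], 0.86), ([0.56, 0.096, 0.064], 0.27)]
drawer_handle [([0.557, 0.097, 0.062], 0.65)]
drawer_floor []
lever_grip [([0.697, -0.034, 0.137], 0.64)]
lever_pivot [([0.688, 0.019, 0.115], 0.68)]
stapler_center [([0.509, -0.227, 0.023], 0.58), ([0.371, -0.203, 0.02], 0.57)]
tape_roll [([0.489, 0.437, -0.002], 0.93)]
mug [([0.69, 0.412, 0.002], 0.76), ([0.511, -0.225, 0.022], 0.7)]
card_pack [([0.702, -0.231, 0.0], 0.63)]
top {'fx': 403.16815559200967, 'fy': 403.16815559200967, 'cx': 316.2294912272058, 'cy': 196.561709456688, 'position': array([0.3611341 , 0.10012482, 1.24406505]), 'attitude': array([-0.05855731,  0.71467293, -0.69430502,  0.06127142])}
cabinet [([0.73, 0.121, 0.003], 0.96)]
drawer_handle [([0.562, 0.098, 0.068], 0.79)]
drawer_floor [([0.671, 0.11, 0.013], 0.57)]
lever_grip [([0.698, -0.032, 0.137], 0.45)]
[... 334 characters left out ...]
[ 1.14589463e+00,  2.45109298e-01,  1.55782919e+00, -5.94601467e-07,
        1.33868601e+00, -1.74089114e-01]), 'joint_vel': array([-7.84019336e-05,  3.84287992e-04, -9.10718266e-04,  1.50190318e-03,
        1.48934882e-05,  9.55531478e-04]), 'joint_torque': array([ 4.30528564e-05, -4.29517615e+01, -3.26432776e+01, -1.99998308e-04,
        5.41014742e-04,  2.92912638e-06]), 'ee_pos': array([0.1613121 , 0.62966593, 0.22046859]), 'tool_rot': array([-4.42104790e-06,  1.25077776e-01,  9.92146940e-01, -1.52982747e-05]), 'ft_force': array([ 0.32419539, -0.5445353 , -1.02458477]), 'moment': array([ 0.03442476,  0.03639794, -0.01793135]), 'grip_force': 0.0, 'gripper_width': 0.0856562184986507} 0.025
```

View pics/scene0.png

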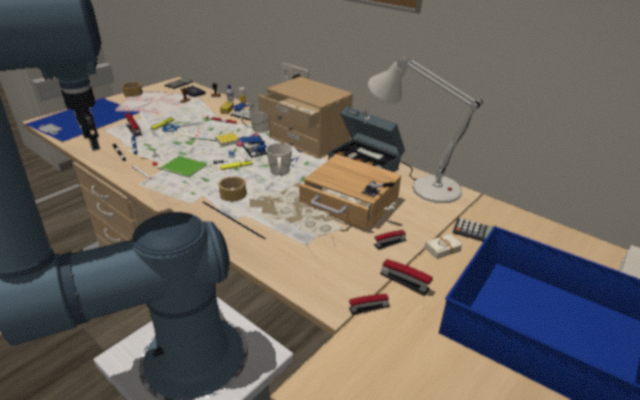

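View pics/top0.png

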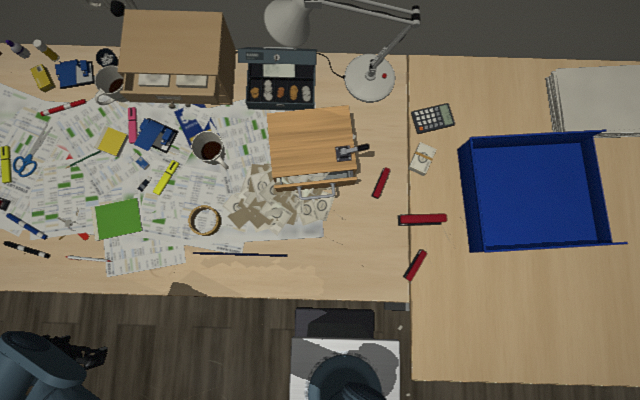

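```bash
cat > h.py <<'E'
from rig import env, imaging
import numpy as np, cv2
from scipy.spatial.transform import Rotation as R
def cam(c):
    p=imaging.camera_params(c); return p,R.from_quat(np.roll(p["attitude"],-1)).as_matrix()
def pt(c,uv,z):
    p,M=cam(c); d=M@np.array([(uv[0]-p["cx"])/p["fx"],(uv[1]-p["cy"])/p["fy"],1]); o=p["position"]
    return o+d*(z-o[2])/d[2]
def rect(c,mask,z):
    ys,xs=np.nonzero(mask); P=np.array([pt(c,(u,v),z)[:2] for u,v in zip(xs,ys)],dtype=np.float32)
    (a,b),(w,h),ang=cv2.minAreaRect(P); 
    if w<h: ang+=90;w,h=h,w
    return np.round([a,b,w,h,ang],3)  # long axis angle
E
python3 - <<'E'
from h import *
for c in ["top","scene"]:
    imaging.camera(c)
    for t,z in [("stapler_center",.05),("cabinet",.092),("drawer_handle",.066),("lever_grip",.137),("card_pack",.022)]:
        for d in imaging.regions_of(c,t):
            m=d["region"]; ys,xs=np.nonzero(m); print(c,t,round(d["confidence"],2),(xs.min(),xs.max(),ys.min(),ys.max()),rect(c,m,z))
E
```

```text
top stapler_center 0.81 (np.int64(372), np.int64(389), np.int64(167), np.int64(197)) [ 6.16000e-01 -9.50000e-02  9.90000e-02  2.30000e-02  1.57457e+02]
top stapler_center 0.79 (np.int64(398), np.int64(445), np.int64(214), np.int64(226)) [ 5.0400e-01 -2.1700e-01  1.4200e-01  3.6000e-02  9.1671e+01]
top stapler_center 0.77 (np.int64(404), np.int64(427), np.int64(249), np.int64(280)) [ 3.73000e-01 -1.97000e-01  1.01000e-01  2.90000e-02  1.48015e+02]Traceback (most recent call last):
  File "<stdin>", line 6, in <module>
  File "h.py", line 10, in rect
    ys,xs=np.nonzero(mask); P=np.array([pt(c,(u,v),z)[:2] for u,v in zip(xs,ys)],dtype=np.float32)
                                        ~~^^^^^^^^^^^
  File "h.py", line 7, in pt
    p,M=cam(c); d=M@np.array([(uv[0]-p["cx"])/p["fx"],(uv[1]-p["cy"])/p["fy"],1]); o=p["position"]
        ~~~^^^
  File "h.py", line 5, in cam
    p=imaging.camera_params(c); return p,R.from_quat(np.roll(p["attitude"],-1)).as_matrix()
ValueError: time passes only in moves, steps and waits
```

The scene view shows the cabinet at about (350,190), with its lever on top at (378,187) leaning to the right. The three red staplers are at (390,238), (407,275) and (369,302); the middle one is the largest. In the top view that stapler is at (422,220), the lever at (352,152), and the handle around (315,185). The drawer is slightly open.

```bash
cat > h.py <<'E'
from rig import env, imaging
import numpy as np, cv2
from scipy.spatial.transform import Rotation as R
def pts(c,uv,z):
    p=imaging.camera_params(c); M=R.from_quat(np.roll(p["attitude"],-1)).as_matrix(); uv=np.atleast_2d(uv).astype(float)
    d=np.c_[(uv[:,0]-p["cx"])/p["fx"],(uv[:,1]-p["cy"])/p["fy"],np.ones(len(uv))]@M.T; o=p["position"]
    return o+d*((z-o[2])/d[:,2])[:,None]
def rect(c,mask,z):
    ys,xs=np.nonzero(mask); P=pts(c,np.c_[xs,ys],z)[:,:2].astype(np.float32)
    (a,b),(w,h),ang=cv2.minAreaRect(P)
    if w<h: ang+=90;w,h=h,w
    return np.round([a,b,w,h,ang],3).tolist()  # long axis angle
def marks(c,ts,pic=True):
    if pic: imaging.camera(c)
    for t in ts: print(c,t,[(np.round(d["point"],3).tolist(),round(d["confidence"],2)) for d in imaging.mark_of(c,t)])
E
python3 - <<'E'
from h import *
for c in ["top","scene"]:
    im=imaging.camera(c)
    for t,z in [("stapler_center",.05),("cabinet",.092),("drawer_handle",.066),("lever_grip",.137)]:
        for d in imaging.regions_of(c,t):
            m=d["region"]; ys,xs=np.nonzero(m); print(c,t,round(d["confidence"],2),(xs.min(),xs.max(),ys.min(),ys.max()),rect(c,m,z))
    if c=="top":
        cv2.imwrite("pics/crop.png",cv2.resize(im[90:240,250:460,::-1],None,fx=3.8,fy=3.8,interpolation=cv2.INTER_CUBIC))
print(env.get_obs()["t"])
E
```

```text
top stapler_center 0.95 (np.int64(398), np.int64(446), np.int64(214), np.int64(226)) [0.504, -0.219, 0.144, 0.036, 91.671]
top stapler_center 0.72 (np.int64(372), np.int64(390), np.int64(167), np.int64(198)) [0.616, -0.096, 0.102, 0.026, 156.699]
top stapler_center 0.54 (np.int64(403), np.int64(425), np.int64(250), np.int64(280)) [0.372, -0.196, 0.097, 0.027, 147.652]
top cabinet 0.76 (np.int64(267), np.int64(368), np.int64(105), np.int64(199)) [0.693, 0.094, 0.293, 0.277, 97.452]
top cabinet 0.57 (np.int64(340), np.int64(369), np.int64(144), np.int64(153)) [0.706, -0.011, 0.088, 0.019, 102.864]
top drawer_handle 0.72 (np.int64(340), np.int64(369), np.int64(143), np.int64(154)) [0.713, -0.013, 0.091, 0.024, 101.509]
top drawer_handle 0.67 (np.int64(275), np.int64(355), np.int64(170), np.int64(199)) [0.59, 0.1, 0.241, 0.078, 102.358]
top lever_grip 0.43 (np.int64(340), np.int64(369), np.int64(144), np.int64(155)) [0.694, -0.006, 0.086, 0.023, 104.893]
top lever_grip 0.34 (np.int64(274), np.int64(356), np.int64(170), np.int64(199)) [0.58, 0.101, 0.231, 0.071, 99.005]
scene stapler_center 0.9 (np.int64(349), np.int64(388), np.int64(293), np.int64(313)) [0.343, -0.221, 0.102, 0.05, 144.264]
scene stapler_center 0.81 (np.int64(381), np.int64(431), np.int64(260), np.int64(294)) [0.483, -0.235, 0.14, 0.077, 93.054]
scene stapler_center 0.72 (np.int64(374), np.int64(405), np.int64(229), np.int64(248)) [0.585, -0.12, 0.115, 0.059, 157.703]
scene cabinet 0.8 (np.int64(300), np.int64(401), np.int64(155), np.int64(228)) [0.667, 0.088, 0.328, 0.296, 8.034]
scene cabinet 0.27 (np.int64(380), np.int64(432), np.int64(259), np.int64(295)) [0.442, -0.256, 0.137, 0.074, 92.956]
scene drawer_handle 0.83 (np.int64(298), np.int64(370), np.int64(184), np.int64(229)) [0.59, 0.092, 0.294, 0.117, 93.368]
scene lever_grip 0.48 (np.int64(370), np.int64(393), np.int64(182), np.int64(187)) [0.683, -0.017, 0.07, 0.028, 132.3]
1.65
```

View pics/crop.png

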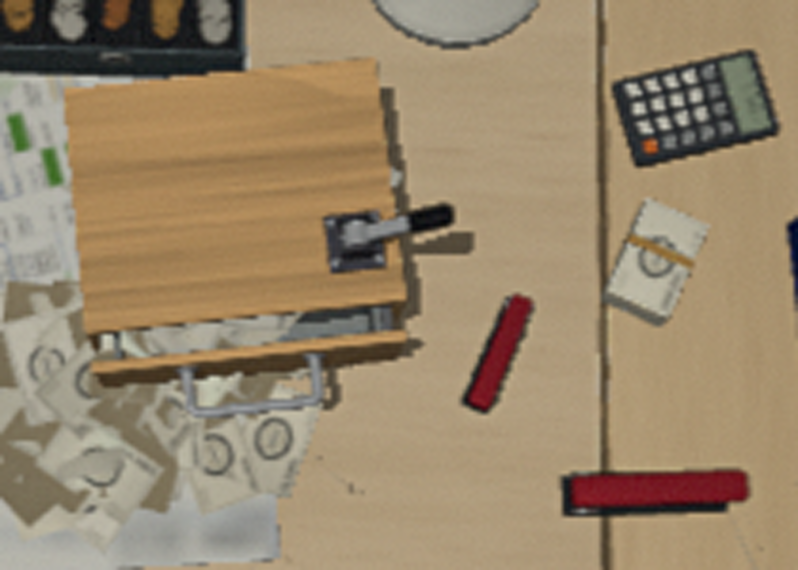

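The crop shows the drawer a few cm open, with the handle bar from crop px (190,410) to (320,402). The lever leans right with its tip at (452,214), and the large stapler runs from (562,495) to (748,487).

Run:
```python
from h import *
f=lambda a,z: pts("top",np.array(a)/3.8+[250,90],z)
for n,a,z in [("front top",[(85,332),(405,300)],.092),("back top",[(65,90),(378,60)],.092),("right top",[(378,60),(405,300)],.092),("bar",[(190,410),(320,402)],.066),("dfront",[(93,370),(405,340)],.087),("lever",[(352,238),(440,215)],.12),("stapler",[(570,492),(748,485)],.052)]:
    p=f(a,z); d=p[1]-p[0]; print(n,p[:,:2].round(3).tolist(),p.mean(0)[:2].round(3),np.hypot(*d[:2]).round(3),np.degrees(np.arctan2(d[1],d[0])).round(1))
p=imaging.camera_params("top");M=R.from_quat(np.roll(p["attitude"],-1)).as_matrix();print(M.round(3))
```

```text
front top [[0.612, 0.228], [0.644, -0.018]] [0.628 0.105] 0.248 -82.4
back top [[0.807, 0.253], [0.839, 0.006]] [0.823 0.13 ] 0.249 -82.5
right top [[0.839, 0.006], [0.644, -0.018]] [ 0.742 -0.006] 0.196 -173.1
bar [[0.558, 0.146], [0.567, 0.045]] [0.562 0.096] 0.102 -84.7
dfront [[0.583, 0.221], [0.614, -0.018]] [0.598 0.101] 0.242 -82.7
lever [[0.684, 0.026], [0.705, -0.041]] [ 0.695 -0.007] 0.07 -73.2
stapler [[0.504, -0.153], [0.513, -0.292]] [ 0.508 -0.222] 0.14 -86.1
[[ 0.028 -0.985  0.169]
 [-1.    -0.029 -0.001]
 [ 0.006 -0.169 -0.986]]
```

>>> play_rows([
  [[27,-36,0],[0,0,-5],28],
  [[27,-36,0],[0,0,-5],28],
  [[27,-36,0],[0,0,-5],28],
  [[27,-36,0],[0,0,-5],28],
  [[27,-36,0],[0,0,-5],28],
  [[27,-36,0],[0,0,-5],28],
  [[27,-36,0],[0,0,-5],28],
  [[27,-36,0],[0,0,-5],28],
  [[27,-36,0],[0,0,-5],28],
  [[27,-36,0],[0,0,-5],28],
], grip_force=40)

```text
t: 2.9
ee_pos: [0.4321, 0.2684, 0.2207]
tool_rot: [0.0, 0.534, 0.846, 0.0]
ft_force: [1.4, 0.1, -0.9]
gripper_width: 0.024
grip_force: 0.0
```

>>> play_rows([
  [[27,-36,0],[0,0,-5],28],
  [[27,-36,0],[0,0,-5],28],
  [[27,-36,0],[0,0,-5],28],
  [[27,-36,0],[0,0,-3.2],28],
  [[24,-28,0],[0,0,0],28],
  [[0,0,-20],[0,0,0],28],
  [[0,0,0],[0,0,0],28],
  [[0,0,0],[0,0,0],28],
])

```text
t: 3.9
ee_pos: [0.5626, 0.0986, 0.2003]
tool_rot: [-0.0, 0.659, 0.752, -0.0]
ft_force: [-0.2, -0.1, -0.5]
gripper_width: 0.0238
grip_force: 0.0
```

>>> play_rows([
  [[0,0,-30],[0,0,0],28],
  [[0,0,-30],[0,0,0],28],
  [[0,0,-20],[0,0,0],28],
  [[0,0,-17],[0,0,0],28],
  [[0,0,-15],[0,0,0],28],
  [[0,0,-15],[0,0,0],28],
  [[0,0,0],[0,0,0],28],
])

```text
t: 4.78
ee_pos: [0.5624, 0.0977, 0.0721]
tool_rot: [-0.001, 0.66, 0.751, -0.001]
ft_force: [0.5, 0.3, 0.3]
gripper_width: 0.024
grip_force: 0.0
```

>>> play_rows([
  [[0,0,0],[0,0,0],0],
  [[0,0,0],[0,0,0],0],
  [[0,0,0],[0,0,0],0],
  [[0,0,0],[0,0,0],0],
])

```text
t: 5.28
ee_pos: [0.5635, 0.0977, 0.0738]
tool_rot: [0.0, 0.66, 0.751, 0.0]
ft_force: [0.2, 0.3, 0.8]
gripper_width: -0.0001
grip_force: 0.0
```

Run:
```python
from h import *
im=imaging.camera("scene"); a=im[140:260,260:420,::-1]
b=imaging.camera("top")[150:240,250:400,::-1]
A=cv2.resize(a,(800,600),interpolation=cv2.INTER_CUBIC)[:, :]
cv2.imwrite("pics/h1.png",cv2.resize(a,(640,480),interpolation=cv2.INTER_CUBIC))
marks("scene",["drawer_handle","lever_pivot"],False);marks("top",["drawer_handle"],False)
```

```text
scene drawer_handle [([0.56, 0.098, 0.065], 0.73)]
scene lever_pivot []
top drawer_handle []
```

View pics/h1.png

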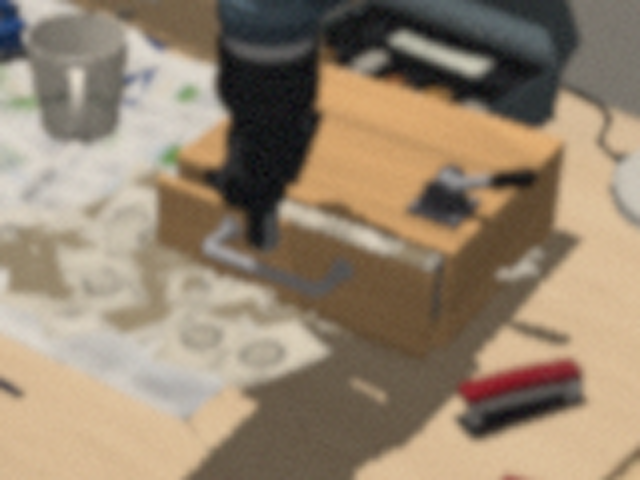

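Run:
```python
from h import *
p=imaging.camera_params("scene");M=R.from_quat(np.roll(p["attitude"],-1)).as_matrix()
def pr(X):
    q=M.T@(np.array(X)-p["position"]); u=np.array([p["fx"]*q[0]/q[2]+p["cx"],p["fy"]*q[1]/q[2]+p["cy"]]); return ((u-[260,140])*4).round().tolist()
o=env.get_obs(); e=o["ee_pos"]; print(e)
print("tip",pr(e-[0,0,.025]),"grasp",pr(e-[0,0,.006]))
c=np.array([.9917,.129,0]);y=np.array([-.129,.9917,0])
for x in [.552,.562,.572,.582]:
    b=np.array([x,.097,.066]); print(x,[pr(b+s*y) for s in (-.05,-.01,0,.01,.05)])
b=np.array([.598,.101,.087]);print("front edge",pr(b+.123*y),pr(b-.123*y))
```

```text
[0.56330873 0.09767718 0.07352126]
tip [261.0, 285.0] grasp [261.0, 264.0]
0.552 [[309.0, 295.0], [263.0, 277.0], [252.0, 273.0], [241.0, 268.0], [197.0, 251.0]]
0.562 [[318.0, 289.0], [272.0, 271.0], [261.0, 267.0], [250.0, 263.0], [206.0, 246.0]]
0.572 [[326.0, 283.0], [281.0, 266.0], [269.0, 262.0], [258.0, 257.0], [214.0, 241.0]]
0.582 [[335.0, 277.0], [289.0, 260.0], [278.0, 256.0], [267.0, 252.0], [223.0, 235.0]]
front edge [155.0, 174.0] [431.0, 275.0]
```

Run:
```python
from h import *
ims=np.mean([imaging.camera("scene")[180:220,300:350,::-1].astype(float) for _ in range(4)],0)
t=np.mean([imaging.camera("top")[150:200,290:340,::-1].astype(float) for _ in range(4)],0)
A=cv2.resize(np.clip(ims*1.3,0,255).astype(np.uint8),(500,400),interpolation=cv2.INTER_CUBIC);B=cv2.resize(np.clip(t*1.3,0,255).astype(np.uint8),(300,300),interpolation=cv2.INTER_CUBIC)
o=np.zeros((400,800,3),np.uint8);o[:,:500]=A;o[:300,500:]=B;cv2.imwrite("pics/h2.png",o)
```

```text
(no output)
```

View pics/h2.png

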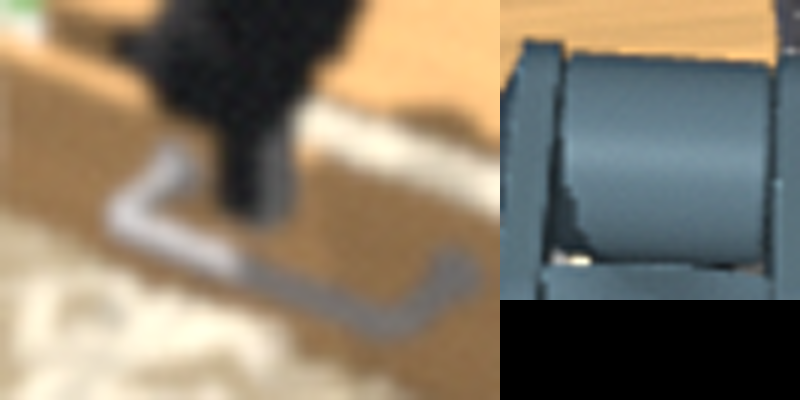

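>>> play_rows([
  [[-1,0,0],[0,0,0],28],
  [[0,0,0],[0,0,0],28],
  [[0,0,-8],[0,0,0],28],
  [[0,0,-8],[0,0,0],28],
  [[0,0,-8],[0,0,0],28],
  [[0,0,0],[0,0,0],28],
])

```text
t: 6.68
ee_pos: [0.5615, 0.0977, 0.0483]
tool_rot: [-0.001, 0.66, 0.751, -0.001]
ft_force: [0.3, -0.3, 0.3]
gripper_width: 0.0242
grip_force: 0.0
```

>>> play_rows([
  [[0,0,0],[0,0,0],0],
  [[0,0,0],[0,0,0],0],
  [[0,0,0],[0,0,0],0],
])

```text
t: 7.05
ee_pos: [0.5623, 0.0977, 0.0495]
tool_rot: [0.0, 0.66, 0.751, 0.0]
ft_force: [0.3, 0.3, -1.9]
gripper_width: 0.008
grip_force: 39.0
```

>>> play_rows([
  [[-6,-0.8,0],[0,0,0],0],
  [[-13,-1.7,0],[0,0,0],0],
  [[-13,-1.7,0],[0,0,0],0],
  [[-13,-1.7,0],[0,0,0],0],
  [[-13,-1.7,0],[0,0,0],0],
  [[-13,-1.7,0],[0,0,0],0],
  [[-13,-1.7,0],[0,0,0],0],
  [[-10,-1.3,0],[0,0,0],0],
  [[-4,-0.5,0],[0,0,0],0],
  [[0,0,0],[0,0,0],0],
])

```text
t: 8.3
ee_pos: [0.4631, 0.0842, 0.0495]
tool_rot: [-0.0, 0.66, 0.752, -0.001]
ft_force: [-1.1, -6.6, -2.5]
gripper_width: 0.0085
grip_force: 39.9
```

>>> play_rows([
  [[-2,-0.3,0],[0,0,0],0],
  [[-2,-0.3,0],[0,0,0],0],
  [[0,0,0],[0,0,0],0],
])

```text
t: 8.68
ee_pos: [0.4596, 0.0837, 0.0495]
tool_rot: [0.0, 0.66, 0.752, -0.001]
ft_force: [0.6, -5.3, -3.2]
gripper_width: 0.0077
grip_force: 39.7
```

>>> play_rows([
  [[-3,-0.3,0],[0,0,0],0],
  [[-3,-0.3,0],[0,0,0],0],
  [[0,0,0],[0,0,0],0],
])

```text
t: 9.05
ee_pos: [0.4578, 0.0834, 0.0497]
tool_rot: [0.004, 0.66, 0.751, 0.004]
ft_force: [19.8, -1.6, -22.9]
gripper_width: 0.008
grip_force: 38.9
```

>>> play_rows([
  [[2,0.3,0],[0,0,0],28],
  [[0,0,0],[0,0,0],28],
  [[0,0,0],[0,0,0],28],
  [[0,0,20],[0,0,0],28],
  [[0,0,30],[0,0,0],28],
  [[0,0,40],[0,0,0],28],
  [[0,0,40],[0,0,0],40],
  [[20,-10,40],[0,0,0],40],
  [[40,-20,0],[0,0,0],40],
  [[40,-20,0],[0,0,0],40],
])

```text
t: 10.3
ee_pos: [0.5574, 0.0337, 0.2206]
tool_rot: [0.001, 0.66, 0.752, 0.001]
ft_force: [0.1, 0.1, -0.3]
gripper_width: 0.034
grip_force: 0.0
```

>>> play_rows([
  [[40,-20,0],[0,0,0],40],
  [[40,-20,0],[0,0,0],40],
  [[40,-20,0],[0,0,0],40],
  [[15,-5,-20],[0,0,0],40],
  [[0,0,0],[0,0,0],40],
  [[0,0,0],[0,0,0],40],
], grip_force=20)

```text
t: 11.05
ee_pos: [0.6908, -0.0306, 0.1998]
tool_rot: [-0.0, 0.66, 0.752, -0.0]
ft_force: [-0.6, -0.4, -0.2]
gripper_width: 0.034
grip_force: 0.0
```

Run:
```python
from h import *
im=imaging.camera("scene"); cv2.imwrite("pics/l1.png",cv2.resize(im[100:260,280:480,::-1],(800,600),interpolation=cv2.INTER_CUBIC))
marks("scene",["drawer_handle","lever_grip","lever_pivot","drawer_floor"],False)
o=env.get_obs();e=o["ee_pos"];print(e)
p=imaging.camera_params("scene");M=R.from_quat(np.roll(p["attitude"],-1)).as_matrix()
def pr(X):
    q=M.T@(np.array(X)-p["position"]); u=np.array([p["fx"]*q[0]/q[2]+p["cx"],p["fy"]*q[1]/q[2]+p["cy"]]); return ((u-[280,100])*[4,3.75]).round().tolist()
print("tips if +10",[pr(e+np.array([.9917*s,.129*s,.01])) for s in(-.017,.017)],"if -25",[pr(e+np.array([.9917*s,.129*s,-.025])) for s in(-.017,.017)])
```

```text
scene drawer_handle [([0.456, 0.083, 0.067], 0.65), ([0.482, 0.435, -0.002], 0.61)]
scene lever_grip [([0.698, -0.031, 0.141], 0.58)]
scene lever_pivot []
scene drawer_floor [([0.567, 0.094, 0.021], 0.67)]
[ 0.69125056 -0.03072384  0.200553  ]
tips if +10 [[428.0, 245.0], [449.0, 228.0]] if -25 [[423.0, 285.0], [444.0, 267.0]]
```

View pics/l1.png

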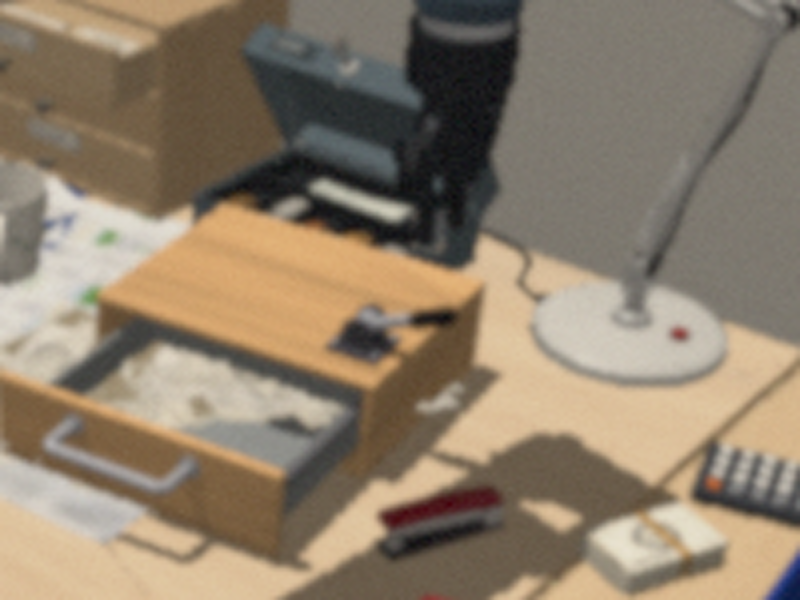

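>>> play_rows([
  [[5,-1,-20],[0,0,0],40],
  [[0,0,-20],[0,0,0],40],
  [[0,0,-20],[0,0,0],40],
  [[0,0,-15],[0,0,0],40],
  [[0,0,-8],[0,0,0],40],
  [[0,0,-6],[0,0,0],40],
  [[0,0,0],[0,0,0],40],
])

```text
t: 12.18
ee_pos: [0.6964, -0.032, 0.1104]
tool_rot: [0.0, 0.66, 0.751, 0.0]
ft_force: [0.6, -0.8, -0.9]
gripper_width: 0.0342
grip_force: 0.0
```

>>> play_rows([
  [[0,0,0],[0,0,0],0],
  [[0,0,0],[0,0,0],0],
  [[0,0,0],[0,0,0],0],
])

```text
t: 12.55
ee_pos: [0.6968, -0.0322, 0.1114]
tool_rot: [0.001, 0.66, 0.752, 0.0]
ft_force: [0.2, -1.0, 3.0]
gripper_width: 0.0174
grip_force: 25.0
```

>>> play_rows([
  [[-0.5,4.1,6.8],[0,0,0],0],
  [[-0.6,4.4,6.4],[0,0,0],0],
  [[-0.7,5.5,5.5],[0,0,0],0],
  [[-0.8,6,5.1],[0,0,0],0],
  [[0,0,0],[0,0,0],0],
])

```text
t: 13.18
ee_pos: [0.6939, -0.0125, 0.1338]
tool_rot: [0.001, 0.66, 0.751, -0.0]
ft_force: [2.8, -2.4, -3.5]
gripper_width: 0.0174
grip_force: 22.6
```

Going smoothly; on past upright.

>>> play_rows([
  [[-0.9,6.8,3.9],[0,0,0],0],
  [[-0.9,7,3.3],[0,0,0],0],
  [[-1,7.5,2],[0,0,0],0],
  [[-1,7.7,1.4],[0,0,0],0],
  [[-1,7.7,0],[0,0,0],0],
  [[-1,7.7,-0.7],[0,0,0],0],
  [[-1,7.5,-2],[0,0,0],0],
  [[-1,7.3,-2.7],[0,0,0],0],
  [[-1.2,9,-5.2],[0,0,0],0],
  [[0,0,0],[0,0,0],0],
])

```text
t: 14.42
ee_pos: [0.6846, 0.0577, 0.136]
tool_rot: [-0.001, 0.66, 0.752, 0.001]
ft_force: [-3.1, 2.8, 7.8]
gripper_width: 0.0173
grip_force: 19.5
```

>>> play_rows([
  [[0,0,0],[0,0,0],45],
  [[0,0,0],[0,0,0],45],
  [[0,0,0],[0,0,0],45],
  [[0,0,30],[0,0,0],45],
  [[0,0,40],[0,0,0],60],
  [[0,0,40],[0,0,0],70],
])

```text
t: 15.18
ee_pos: [0.6845, 0.0561, 0.2451]
tool_rot: [-0.0, 0.66, 0.751, -0.0]
ft_force: [0.3, 0.6, -0.4]
gripper_width: 0.0597
grip_force: 0.0
```

Run:
```python
from h import *
im=imaging.camera("scene"); cv2.imwrite("pics/l2.png",cv2.resize(im[120:280,280:480,::-1],(800,600),interpolation=cv2.INTER_CUBIC))
marks("scene",["drawer_handle","lever_grip","lever_pivot","drawer_floor","stapler_center"],False)
```

```text
scene drawer_handle [([0.457, 0.082, 0.066], 0.8)]
scene lever_grip [([0.68, 0.074, 0.138], 0.71), ([0.725, 0.121, -0.0], 0.71)]
scene lever_pivot [([0.686, 0.021, 0.112], 0.59)]
scene drawer_floor [([0.567, 0.097, 0.02], 0.93)]
scene stapler_center [([0.37, -0.206, 0.023], 0.92), ([0.622, -0.102, 0.017], 0.79), ([0.509, -0.226, 0.022], 0.55)]
```

View pics/l2.png

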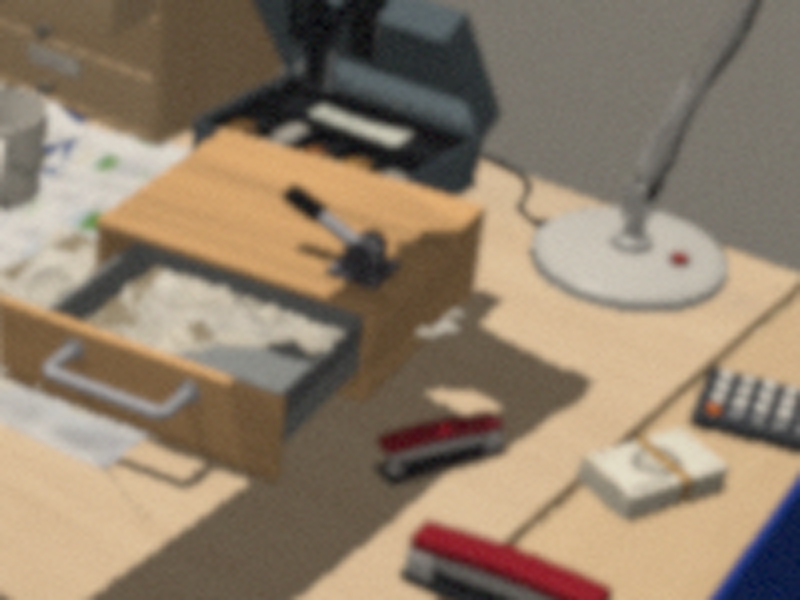

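>>> play_rows([
  [[-22,-35,0],[0,0,-2.2],70],
  [[-22,-35,0],[0,0,-2.2],70],
  [[-22,-35,0],[0,0,0],70],
  [[-22,-35,0],[0,0,0],70],
  [[-22,-35,0],[0,0,0],70],
  [[-22,-35,0],[0,0,0],70],
  [[-22,-35,0],[0,0,0],70],
  [[-22,-35,-30],[0,0,0],70],
  [[0,0,-60],[0,0,0],70],
  [[0,0,-30],[0,0,0],70],
], grip_force=50)

```text
t: 16.73
ee_pos: [0.5056, -0.2225, 0.1191]
tool_rot: [-0.004, 0.689, 0.725, -0.0]
ft_force: [0.4, 0.4, -0.0]
gripper_width: 0.0599
grip_force: 0.0
```

>>> play_rows([
  [[0,0,0],[0,0,0],70],
  [[0,0,0],[0,0,0],70],
])

```text
t: 16.98
ee_pos: [0.5092, -0.224, 0.1251]
tool_rot: [0.0, 0.688, 0.726, 0.0]
ft_force: [-0.1, 0.0, -0.8]
gripper_width: 0.0598
grip_force: 0.0
```

Run:
```python
from h import *
im=imaging.camera("scene"); cv2.imwrite("pics/s1.png",cv2.resize(im[200:320,340:480,::-1],(700,600),interpolation=cv2.INTER_CUBIC))
o=env.get_obs();e=o["ee_pos"];print(e,o["tool_rot"])
p=imaging.camera_params("scene");M=R.from_quat(np.roll(p["attitude"],-1)).as_matrix()
def pr(X):
    q=M.T@(np.array(X)-p["position"]); u=np.array([p["fx"]*q[0]/q[2]+p["cx"],p["fy"]*q[1]/q[2]+p["cy"]]); return ((u-[340,200])*5).round().tolist()
for k in (.015,.01,.005): print("tips",k,[pr(e+np.array([s,0,k])) for s in(-.03,.03)])
print("stapler top ends",[pr([.508+s*-.05,-.225+s,.052]) for s in (-.069,.069)])
```

```text
[ 0.50969504 -0.22435338  0.12589203] [1.31445382e-03 6.88072576e-01 7.25640658e-01 1.96054020e-04]
tips 0.015 [[326.0, 228.0], [390.0, 172.0]]
tips 0.01 [[325.0, 236.0], [388.0, 180.0]]
tips 0.005 [[324.0, 244.0], [387.0, 188.0]]
stapler top ends [[457.0, 395.0], [221.0, 282.0]]
```

View pics/s1.png

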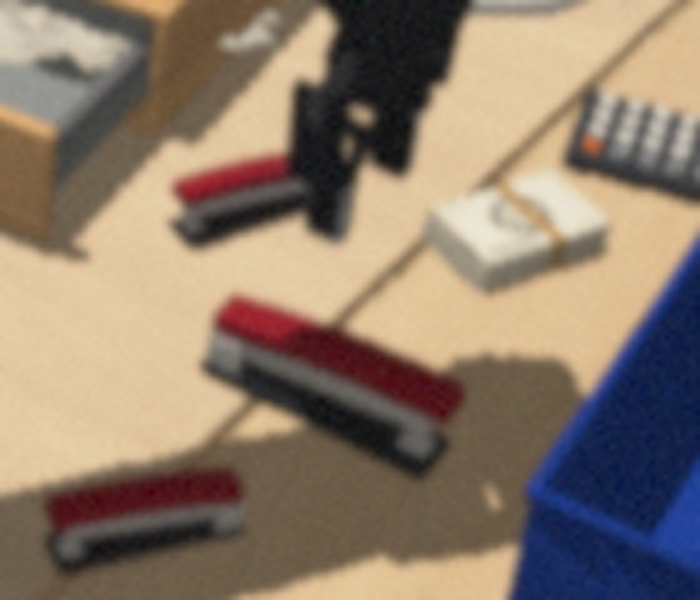

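Run:
```python
from h import *
a=pts("scene",[(340+207/5,200+368/5),(340+422/5,200+474/5)],0);d=a[1]-a[0];print(a.round(4),np.hypot(*d[:2]),np.degrees(np.arctan2(d[1],d[0])))
```

```text
[[ 0.4943 -0.1601  0.    ]
 [ 0.5017 -0.2881 -0.    ]] 0.12828872124232021 -86.694347230731
```

>>> play_rows([
  [[0,0,-30],[0,0,0],70],
  [[0,0,-30],[0,0,0],70],
  [[0,0,-20],[0,0,0],70],
  [[0,0,-15],[0,0,0],70],
  [[0,0,-12],[0,0,0],70],
  [[0,0,-11],[0,0,0],70],
  [[0,0,0],[0,0,0],70],
])

```text
t: 17.9
ee_pos: [0.5083, -0.2236, 0.0057]
tool_rot: [-0.001, 0.688, 0.726, -0.0]
ft_force: [0.1, 0.5, -0.1]
gripper_width: 0.0598
grip_force: 0.0
```

>>> play_rows([
  [[0,0,0],[0,0,0],0],
  [[0,0,0],[0,0,0],0],
  [[0,0,0],[0,0,0],0],
  [[0,0,0],[0,0,0],0],
])

```text
t: 18.4
ee_pos: [0.5093, -0.2242, 0.007]
tool_rot: [0.001, 0.688, 0.726, 0.0]
ft_force: [0.7, -0.0, 3.7]
gripper_width: 0.0248
grip_force: 49.1
```

>>> play_rows([
  [[0,0,10],[0,0,0],0],
  [[0,0,25],[0,0,0],0],
  [[0,0,35],[0,0,0],0],
  [[0,0,40],[0,0,0],0],
  [[0,0,40],[0,0,0],0],
  [[0,0,10],[0,0,0],0],
  [[0,0,0],[0,0,0],0],
])

```text
t: 19.27
ee_pos: [0.5084, -0.2236, 0.1658]
tool_rot: [-0.0, 0.688, 0.726, -0.0]
ft_force: [0.2, 0.5, -3.0]
gripper_width: 0.0248
grip_force: 49.4
```

>>> play_rows([
  [[3,20,0],[0,0,0],0],
  [[7,40,0],[0,0,1.1],0],
  [[7,40,0],[0,0,1.1],0],
  [[7,40,0],[0,0,1.1],0],
  [[7,40,0],[0,0,1.1],0],
  [[7,40,0],[0,0,0],0],
  [[7,40,0],[0,0,0],0],
  [[7,40,0],[0,0,0],0],
  [[5,20,0],[0,0,0],0],
  [[0,0,0],[0,0,0],0],
])

```text
t: 20.52
ee_pos: [0.5649, 0.0975, 0.1649]
tool_rot: [-0.001, 0.659, 0.752, -0.001]
ft_force: [-0.3, -0.0, -1.8]
gripper_width: 0.0242
grip_force: 49.4
```

Run:
```python
from h import *
im=imaging.camera("scene"); cv2.imwrite("pics/d1.png",cv2.resize(im[110:260,260:440,::-1],(720,600),interpolation=cv2.INTER_CUBIC))
marks("scene",["drawer_handle","drawer_floor","stapler_center"],False)
o=env.get_obs();print(o["ee_pos"],o["ft_force"],o["moment"],o["gripper_width"])
```

```text
scene drawer_handle [([0.459, 0.078, 0.064], 0.88)]
scene drawer_floor []
scene stapler_center [([0.624, -0.101, 0.016], 0.79), ([0.567, 0.096, 0.179], 0.7), ([0.37, -0.204, 0.02], 0.57)]
[0.56542768 0.09525773 0.16585941] [ 0.01161502 -0.2335282  -2.25175432] [-0.04584147 -0.03141298 -0.00122232] 0.02439519667173078
```

View pics/d1.png

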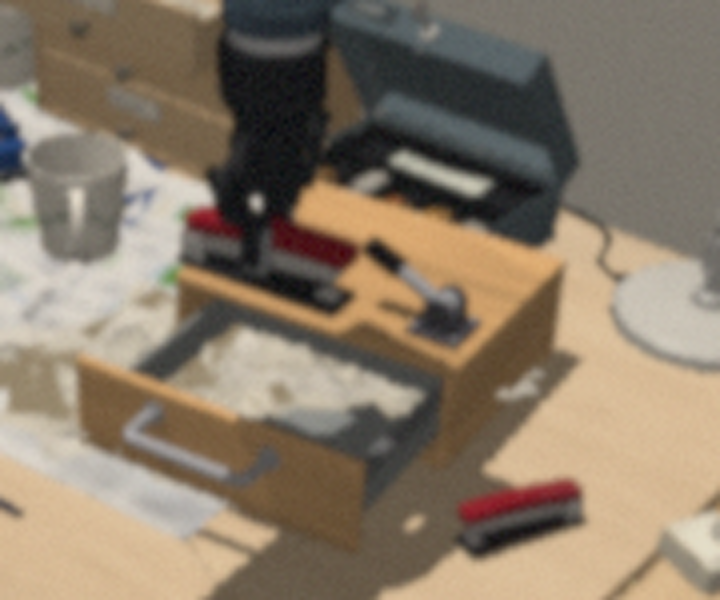

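>>> play_rows([
  [[0,0,-25],[0,0,0],0],
  [[0,0,-25],[0,0,0],0],
  [[0,0,-25],[0,0,0],0],
  [[0,0,-20],[0,0,0],0],
  [[0,0,-20],[0,0,0],0],
  [[0,0,-12],[0,0,0],0],
  [[0,0,-8],[0,0,0],0],
  [[0,0,-4],[0,0,0],0],
  [[0,0,0],[0,0,0],0],
])

```text
t: 21.85
ee_pos: [0.5659, 0.0962, 0.0274]
tool_rot: [0.0, 0.66, 0.751, 0.0]
ft_force: [-0.2, -0.2, -2.6]
gripper_width: 0.0247
grip_force: 49.4
```

>>> play_rows([
  [[0,0,-2],[0,0,0],0],
  [[0,0,-2],[0,0,0],0],
  [[0,0,0],[0,0,0],0],
])

```text
t: 22.22
ee_pos: [0.5657, 0.0962, 0.0233]
tool_rot: [-0.0, 0.66, 0.751, -0.0]
ft_force: [-0.6, -0.2, -2.6]
gripper_width: 0.0243
grip_force: 49.5
```

>>> play_rows([
  [[0,0,-1],[0,0,0],0],
  [[0,0,-1],[0,0,0],0],
  [[0,0,0],[0,0,0],0],
])

```text
t: 22.6
ee_pos: [0.5664, 0.0963, 0.0222]
tool_rot: [0.0, 0.66, 0.751, 0.0]
ft_force: [-1.0, 0.9, 5.2]
gripper_width: 0.0244
grip_force: 50.0
```

Contact with the drawer floor; release and retreat.

>>> play_rows([
  [[0,0,0],[0,0,0],40],
  [[0,0,0],[0,0,0],55],
  [[0,0,0],[0,0,0],55],
  [[0,0,10],[0,0,0],55],
  [[0,0,25],[0,0,0],55],
  [[0,0,40],[0,0,0],55],
  [[0,0,40],[0,0,0],55],
  [[0,0,40],[0,0,0],55],
  [[0,0,40],[0,0,0],55],
  [[0,0,0],[0,0,0],55],
])

```text
t: 23.85
ee_pos: [0.5681, 0.0962, 0.2214]
tool_rot: [0.003, 0.66, 0.751, 0.003]
ft_force: [0.8, 0.3, -0.7]
gripper_width: 0.0469
grip_force: 0.0
```

>>> play_rows([
  [[-40,40,0],[0,0,0],55],
  [[-40,40,0],[0,0,0],55],
  [[-40,40,0],[0,0,0],55],
  [[-10,40,0],[0,0,0],55],
  [[0,0,0],[0,0,0],55],
  [[0,0,0],[0,0,0],55],
])

```text
t: 24.6
ee_pos: [0.4354, 0.2558, 0.2156]
tool_rot: [-0.0, 0.66, 0.751, -0.001]
ft_force: [0.9, -0.3, -0.7]
gripper_width: 0.0469
grip_force: 0.0
```

Run:
```python
from h import *
im=imaging.camera("scene"); a=cv2.resize(im[130:260,220:480,::-1],(800,400),interpolation=cv2.INTER_CUBIC)
cv2.imwrite("pics/f1.png",a)
marks("scene",["drawer_handle","stapler_center","lever_grip","tape_roll","mug","card_pack"],False)
```

```text
scene drawer_handle [([0.457, 0.085, 0.064], 0.7)]
scene stapler_center [([0.623, -0.101, 0.016], 0.93), ([0.566, 0.094, 0.036], 0.79), ([0.37, -0.205, 0.023], 0.6)]
scene lever_grip [([0.681, 0.075, 0.137], 0.46)]
scene tape_roll [([0.484, 0.432, 0.001], 0.8)]
scene mug [([0.69, 0.412, -0.002], 0.71)]
scene card_pack [([0.703, -0.232, -0.0], 0.86)]
```

View pics/f1.png

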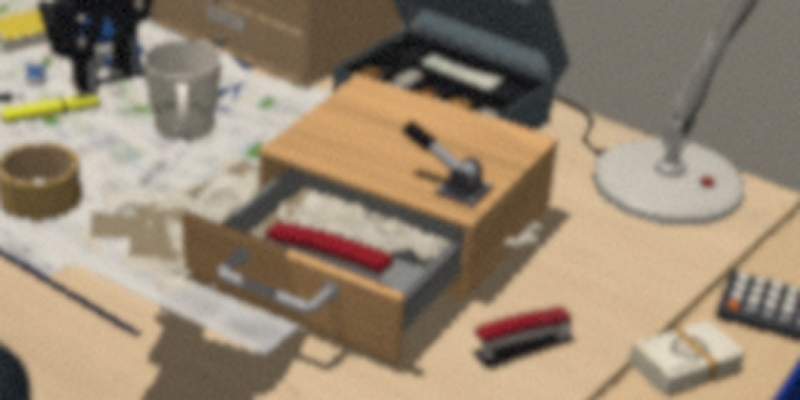

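The stapler stands upright in the open drawer, with its red arm at (330,247). The lever is over to +y at (430,143), and the bystanders haven't moved.

```bash
python3 -c "
from rig import env
print(env.sign_off())"
```

```text
the job is handed in; nothing more can be done
None
```

The job is done and handed in at about 25 s: the drawer is out to its stop, the lever is over in its locked position, the largest stapler stands on its base in the drawer, and the tape roll, mug and card pack have not moved.

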